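# Model vibrator to full speed through its zigzag gate

## Robot

A 7-joint arm with a two-finger parallel gripper is mounted at the origin on a cart in front of the work surface, level with it; the furniture and walls round the work are solid. World frame = base frame: x ahead of the robot, y to its left, z up, the work surface at z = 0. Lengths are in m, angles in rad, forces in N, time in s.
With the tool pointing down it reaches from about 0.425 to 0.925 m from the base axis. Payload 6.8 kg.
Tool frame: the origin (TCP) lies at the very end of the fingers, on their centre line; the grasp point (between the pads) lies 19 mm behind it; y points along the fingers, z is the direction in which the jaws open and shut, and the axes are right-handed (so a half turn about y gives the same grasp; the last joint's range is limited). The gripper opens to 85 mm and grips with 20 to 120 N. Pads are 22 mm wide; open, the fingers measure 114 mm over their backs; the gripper's body (76 mm by 85 mm) begins 54 mm behind the grasp point. The pads swing forward as they close: fully open they stand 13 mm farther back than shut.
Start: joints at [1.228, 0.477, 0.022, 1.555, -0.011, 1.109, -0.083], TCP at [0.157, -0.656, 0.231] pointing down, gripper open.
Joint ranges: [-2.96, 2.96], [-0.34, 2.1], [-1.41, 1.46], [0.24, 2.44], [-1.37, 4.51], [0.17, 1.92], [-2.96, 2.96]. Speed limits (rad/s): [2.39, 2.39, 3.14, 3.14, 3.14, 3.14, 3.14].

## Interface

Orientations are given as a rotation vector (axis times angle).
In Python, from bench import r gives the robot as it stands.
- The arm moves only by the tool drive_tool, never from a script. Its argument "series" is a list of rows, each a list of 7 numbers: the shift along the tool's x, y, z in mm, then the turn, a rotation vector about the tool's x, y, z in degrees, then the finger opening in mm, from 0 to 85.4. In form: [[tx, ty, tz, wx, wy, wz, grip], ...]. A call has 1 to 5 rows; each row is the pose to reach, as a shift and turn from the pose measured when the call began, along the tool's axes at that moment; what a row does not reach only later rows make up. A row lasts 1/10 s, in which the tool goes at most 50 mm and 8.59 degrees, less where a joint would pass 70% of its speed; a pose out of reach is approached as far as the arm can. A call with a gripper value outside its range is refused whole. The fingers move at their own pace and stop on an object; "squeeze" is the grip in N (left out, the last holds). Time passes only in rows, so rows that repeat a pose let the fingers close. It gives the time, the measured TCP pose, the force and the opening at its end, in the units of the state.
- r.get_obs(): the state, without advancing time (a new reading comes with each control period).
- r.grab_frame(name): name is "scene" or "top"; returns a dict with "frame" (400x640x3 uint8, blue, green, red), "intrinsics" (3x3 intrinsics, pixels), "rvec" (rotation vector, rad) and "tvec" (3), from world to camera coordinates, as OpenCV has them. Camera axes: x right, y down, z forward; pixel columns grow to the right and rows downward; lengths in m; the calibration is good to about 2 mm. A picture is of the moment at which its call begins. There is no depth.
- r.hand_in(): hands the job in, once; it reports no verdict.
The state is a dict: "clock": time; "joints": joint angles; "qvel": joint speeds; "tau": joint torques, N m; "tcp_pos": TCP position; "orientation": TCP orientation; "contact_force": force on the tool from outside, world axes, zero at the start; "moment": the same for the moment, N m; "grip_width": finger opening in m.
Only numpy, scipy, OpenCV 4.12 (cv2) and the standard library are available. Lean on these libraries where they do the work, as an engineer would, in place of code of your own. Each camera call takes 0.05 s, during which the arm holds its last target.

## Task

Two small vibrators stand on the counter, one with a yellow cast and one with a white cast on its shaking table; both are at stop. On the one with the yellow cast, take the blue lever knob and guide it through the zigzag gate from the near slot (red dot) by way of the middle slot right to the far end of the far slot (green dot), then let go. Leave the yellow cast where it stands, and do not shift the lever of the other vibrator.

Things in the scene. Friction and masses are not known exactly. Their poses are not given: they have to be found in the camera images.
- vib_yellow: Vibrator with the yellow cast, fixed: 122 (x) x 180 (y) x 50 mm. Origin: centre of its underside, on the counter; x away from the robot (yaw within 0.2 rad), y left, z up. Left half: console 50 mm high whose top has the gate, a 20 mm channel with centre line (x, y in mm): near end (-40, 60) red dot, (-14, 60), (-14, 30), (14, 30), (14, 60), far end (40, 60) green dot; it runs 6 mm past both ends.
- vib_yellow_knob (a point): Centre of the blue lever knob on that vibrator: upright cylinder, diameter 26, height 28 mm, centre 90 mm above the counter, on an 8 mm pin (6 mm play to each side in the channel). It stays upright, cannot turn or lift, slides level along the gate against about 1 N and stays where it is left. Starts in the near slot, 0 to 12 mm from its near end toward the far end.
- vib_yellow_cast: Loose yellow plaster cast, 53 x 68 x 29 mm, lying on the black shaking table (26 mm high) that is the right half of the vibrator to be set. Origin: centre of its underside, z up. It marks the vibrator that is meant.
- vib_white_knob (a point): Centre of the knob, 90 mm above the counter, on the other, equal vibrator, which carries a white cast and is to be left alone.

How it is judged:
By the outcome, as a careful person would: the job done as asked, in the order asked, and still so for the second after the job is handed in, with the robot touching nothing.
It also fails if it takes over 32 s, if anything falls off the work surface, if the arm or the gripper's body presses on something with over 40 N, if the wrist force passes 120 N, or if a joint passes its speed limit or range.

## Working session

There is one attempt and no reset: what is moved stays moved. The work goes in short steps, Python scripts to look and compute and a tool call to move; the robot and the scene stay as the last step left them, time stands still between calls to the robot, and variables do not carry over. Pictures are saved under pics/ and viewed, and the job is handed in when it is done.

Besides the shell and the picture viewer there is one more tool, called after "Request:" by a JSON object that holds its "name" and its "arguments". drive_tool: Moves the arm, as the interface text tells. Its arguments: {"type":"object","properties":{"series":{"type":"array","items":{"type":"array","items":{"type":"number"}}},"squeeze":{"type":"number"}},"required":["series"]}

```bash
mkdir -p pics; ls; cat > h.py <<'E'
import numpy as np, cv2
from bench import r
def grab(n):
    f=r.grab_frame(n); return f
def ray(f,uv):
    K=np.array(f['intrinsics']);R=cv2.Rodrigues(np.array(f['rvec'],float))[0];t=np.array(f['tvec'],float).ravel()
    d=R.T@np.linalg.inv(K)@np.array([uv[0],uv[1],1.]);return -R.T@t,d
def onz(f,uv,z):
    c,d=ray(f,uv);return c+d*(z-c[2])/d[2]
def proj(f,p):
    return cv2.projectPoints(np.array(p,float).reshape(-1,1,3),np.array(f['rvec'],float),np.array(f['tvec'],float),np.array(f['intrinsics'],float),None)[0].reshape(-1,2)
E
python3 - <<'E'
from h import *
import pickle
for n in('scene','top'):
    f=grab(n);cv2.imwrite(f'pics/{n}0.png',f['frame']);pickle.dump(f,open(n+'0.pkl','wb'));print(n,ray(f,(320,200)))
o=r.get_obs();print(o)
print(cv2.Rodrigues(np.array(o['orientation']))[0].round(3))
E
```

```text
pics
scene (array([-0.33665613,  0.64239442,  1.20462987]), array([ 0.50176417, -0.43802292, -0.74606199]))
top (array([ 0.26291773, -0.05659026,  1.41775638]), array([ 0.11362312,  0.00927779, -0.99352048]))
{'clock': 0.1, 'joints': array([ 1.2278926 ,  0.47774499,  0.02232464,  1.55634417, -0.01147241,
        1.10930748, -0.08310122]), 'qvel': array([ 1.10154640e-03, -2.12812274e-03,  8.25912542e-05, -2.34816566e-03,
       -1.94230156e-03,  1.44608618e-04,  4.03798375e-04]), 'tau': array([ 4.88120088e-03, -5.97752059e+01,  1.61388561e+00, -2.81948483e+01,
        1.29009041e-02,  5.03813411e-03, -3.51453821e-05]), 'tcp_pos': array([ 0.15690803, -0.65595996,  0.23040767]), 'orientation': array([-0.24773341,  2.09874819, -2.09528028]), 'contact_force': array([ 0.41155216,  0.47365799, -0.15824399]), 'moment': array([ 0.05770418, -0.07558293, -0.03503712]), 'grip_width': 0.08524851638892503}
[[-0.973 -0.001  0.233]
 [-0.233  0.002 -0.973]
 [ 0.    -1.    -0.002]]
```

View pics/scene0.png

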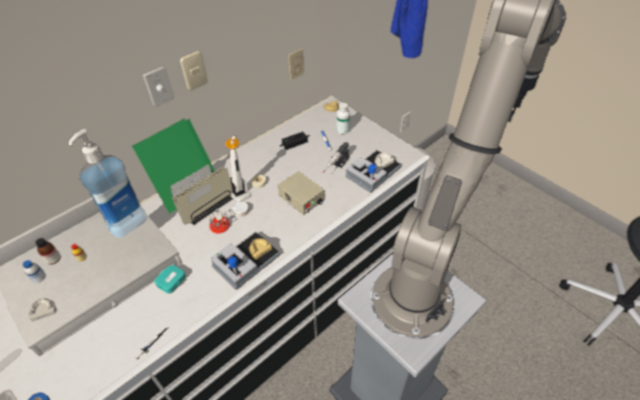

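View pics/top0.png

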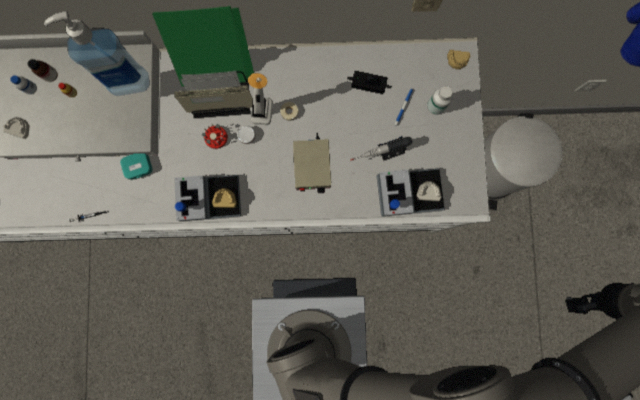

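The top view shows the yellow-cast vibrator at about (208,198) with its knob at (181,207). The white-cast one is at (411,192). Next I'll zoom in on the yellow one.

```bash
python3 - <<'E'
from h import *
import pickle
a=pickle.load(open('top0.pkl','rb'));b=pickle.load(open('scene0.pkl','rb'))
A=cv2.resize(a['frame'][165:230,160:260],None,fx=8,fy=8,interpolation=2)
B=cv2.resize(b['frame'][222:297,200:290],None,fx=8,fy=8,interpolation=2)
cv2.imwrite('pics/z0.png',A);cv2.imwrite('pics/z1.png',B)
for f,box in((a,(165,230,160,260)),(b,(222,297,200,290))):
    im=f['frame'][box[0]:box[1],box[2]:box[3]]
    hsv=cv2.cvtColor(im,cv2.COLOR_BGR2HSV)
    for nm,lo,hi in(('blue',(105,150,60),(130,255,255)),('green',(45,80,50),(90,255,255)),('red',(170,90,60),(180,255,255)),('yel',(12,90,100),(30,255,255))):
        m=cv2.inRange(hsv,lo,hi);n,l,s,c=cv2.connectedComponentsWithStats(m)
        for i in range(1,n):
            if s[i,4]>3 or nm in('green','red'):
                uv=c[i]+[box[2],box[0]];z={'blue':.09,'yel':.04}.get(nm,.05)
                print(nm,uv.round(1),s[i],onz(f,uv,z).round(4))
def tri(u,v):
    c1,d1=ray(a,u);c2,d2=ray(b,v);s=np.linalg.lstsq(np.c_[d1,-d2],c2-c1,rcond=None)[0];return c1+d1*s[0],c2+d2*s[1]
E
```

```text
blue [179.5 206.1] [16 37  8  9 56] [0.4088 0.338  0.09  ]
green [183.  178.5] [23 13  1  2  2] [0.4911 0.3405 0.05  ]
yel [223.2 199.6] [ 52  24  23  18 242] [0.4292 0.229  0.04  ]
blue [232.3 261.4] [26 34 12 12 90] [0.4096 0.3369 0.09  ]
yel [258.8 247.3] [ 49  16  23  21 324] [0.4302 0.2318 0.04  ]
```

View pics/z0.png

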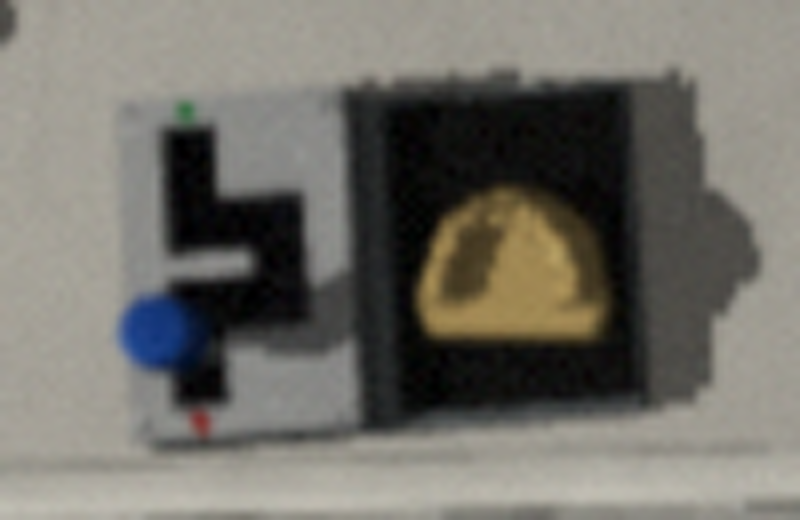

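View pics/z1.png

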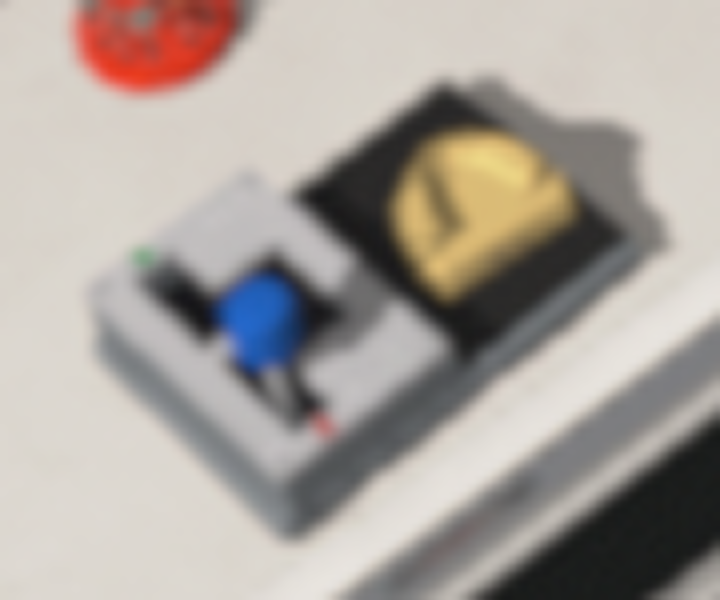

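```bash
cat > fit.py <<'E'
from h import *
import pickle
a=pickle.load(open('top0.pkl','rb'));b=pickle.load(open('scene0.pkl','rb'))
Z=[((163,128),(46,70)),((213,128),(46,50)),((213,197),(24,50)),((303,193),(24,20)),((307,320),(-24,20)),((228,402),(-46,50)),((175,402),(-46,70)),((165,250),(4,70)),((250,248),(4,40)),((250,280),(-4,40)),((168,283),(-4,70))]
W=np.array([onz(a,((u+.5)/8-.5+160,(v+.5)/8-.5+165),.05)[:2] for (u,v),_ in Z]);M=np.array([m for _,m in Z])/1000.
wc=W.mean(0);mc=M.mean(0);H=(M-mc).T@(W-wc);th=np.arctan2(H[0,1]-H[1,0],H[0,0]+H[1,1])
R=np.array([[np.cos(th),-np.sin(th)],[np.sin(th),np.cos(th)]]);t=wc-R@mc
sc=np.linalg.norm(W-wc)/np.linalg.norm(M-mc)
print('yaw',th,'t',t,'scale',sc);print(((W-(M@R.T+t))*1000).round(1).tolist())
for nm,k in(('top',(.4088,.338)),('scene',(.4096,.3369))):print(nm,'knob local',R.T@(np.array(k)-t)*1000)
for p in[(-40,60),(-14,60),(-14,30),(14,30),(14,60),(40,60)]:
    print(p,(R@np.array(p)/1000+t).round(4))
# overlay check in scene
P=[list(R@m+t)+[.05] for m in M]
im=b['frame'][222:297,200:290];B=cv2.resize(im,None,fx=8,fy=8,interpolation=2)
for q in proj(b,P):cv2.circle(B,tuple(int(x) for x in (q-[200,222]+.5)*8),3,(0,255,255),-1)
cv2.imwrite('pics/fit.png',B)
E
python3 fit.py
```

```text
yaw 0.05072430457965549 t [0.43943659 0.27821913] scale 1.023229485508512
[[3.7, -1.3], [2.1, 1.0], [-0.4, 2.0], [-1.4, 0.2], [1.6, 1.1], [-2.9, -0.2], [-1.4, -1.6], [2.3, -0.2], [0.6, -0.2], [-2.7, 0.2], [-1.4, -0.9]]
top knob local [-27.56614096  61.25733679]
scene knob local [-26.82294274  60.11818957]
(-40, 60) [0.3964 0.3361]
(-14, 60) [0.4224 0.3374]
(-14, 30) [0.4239 0.3075]
(14, 30) [0.4519 0.3089]
(14, 60) [0.4504 0.3389]
(40, 60) [0.4763 0.3402]
```

View pics/fit.png

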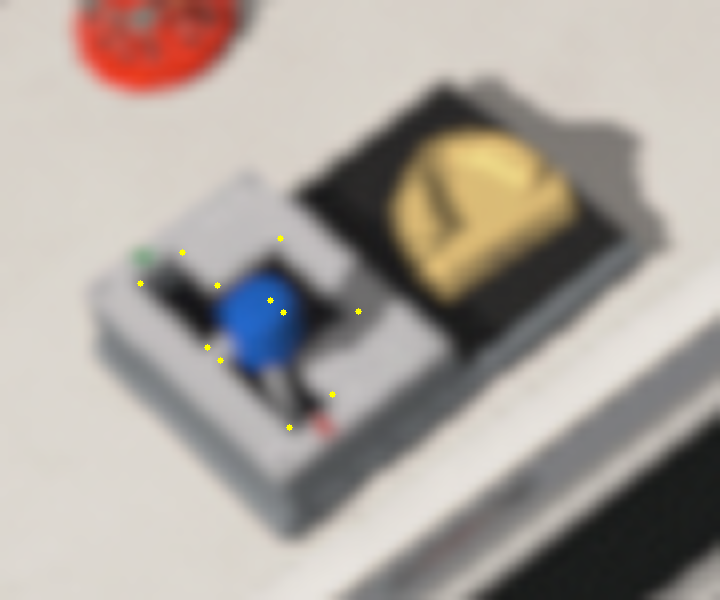

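```bash
cat > plan.py <<'E'
from h import *
from scipy.spatial.transform import Rotation as Ro
def rot(psi):  # psi deg: world heading of tool z, tool y down
    c,s=np.cos(np.radians(psi)),np.sin(np.radians(psi))
    z=np.array([c,s,0]);y=np.array([0,0,-1.]);return np.c_[np.cross(y,z),y,z]
def rows(p0,R0,wps,grip):
    out=[]
    for p,psi in wps:
        d=R0.T@(np.array(p)-p0)*1000;w=np.degrees(Ro.from_matrix(R0.T@rot(psi)).as_rotvec())
        out.append([float(x) for x in list(d.round(0))+list(w.round(1))]+[grip])
    return out
def state():
    o=r.get_obs();return o,np.array(o['tcp_pos']),Ro.from_rotvec(o['orientation']).as_matrix()
E
python3 - <<'E'
from plan import *
o,p0,R0=state()
N=30;a0=-76.55;a1=np.degrees(np.arctan2(.337,.409));r0=.6745;r1=np.hypot(.409,.337)
s=(np.arange(1,N+1))/N
W=[]
for k in s:
    a=np.radians(a0+(a1-a0)*k);q=r0+(r1-r0)*k;z=.231+(.25-.231)*min(1,k*3)
    W.append(((q*np.cos(a),q*np.sin(a),z),-76.55+(2.9+76.55)*k))
for c in range(6):
    print(rows(p0,R0,W[5*c:5*c+5],60.))
    p0=np.array(W[5*c+4][0]);R0=rot(W[5*c+4][1])
E
```

```text
[[-45.0, -2.0, -6.0, 0.1, -2.6, 0.0, 60.0], [-89.0, -4.0, -16.0, 0.1, -5.3, 0.0, 60.0], [-133.0, -6.0, -28.0, 0.1, -7.9, 0.0, 60.0], [-175.0, -8.0, -43.0, 0.1, -10.6, -0.0, 60.0], [-215.0, -10.0, -61.0, 0.1, -13.2, -0.0, 60.0]]
[[-43.0, -2.0, -11.0, 0.0, -2.6, 0.0, 60.0], [-84.0, -4.0, -25.0, 0.0, -5.3, 0.0, 60.0], [-124.0, -6.0, -41.0, 0.0, -7.9, 0.0, 60.0], [-163.0, -8.0, -60.0, 0.0, -10.6, 0.0, 60.0], [-200.0, -10.0, -81.0, 0.0, -13.2, 0.0, 60.0]]
[[-40.0, 0.0, -15.0, 0.0, -2.6, 0.0, 60.0], [-78.0, 0.0, -32.0, 0.0, -5.3, 0.0, 60.0], [-115.0, 0.0, -52.0, 0.0, -7.9, 0.0, 60.0], [-150.0, 0.0, -75.0, 0.0, -10.6, 0.0, 60.0], [-183.0, 0.0, -99.0, 0.0, -13.2, 0.0, 60.0]]
[[-36.0, 0.0, -19.0, 0.0, -2.6, 0.0, 60.0], [-71.0, 0.0, -39.0, 0.0, -5.3, 0.0, 60.0], [-104.0, 0.0, -62.0, 0.0, -7.9, 0.0, 60.0], [-135.0, 0.0, -87.0, 0.0, -10.6, 0.0, 60.0], [-164.0, 0.0, -114.0, 0.0, -13.2, 0.0, 60.0]]
[[-33.0, 0.0, -22.0, 0.0, -2.6, 0.0, 60.0], [-64.0, 0.0, -45.0, 0.0, -5.3, 0.0, 60.0], [-93.0, 0.0, -70.0, 0.0, -7.9, 0.0, 60.0], [-119.0, 0.0, -98.0, 0.0, -10.6, 0.0, 60.0], [-144.0, 0.0, -126.0, 0.0, -13.2, 0.0, 60.0]]
[[-29.0, 0.0, -24.0, 0.0, -2.6, 0.0, 60.0], [-56.0, 0.0, -50.0, 0.0, -5.3, 0.0, 60.0], [-81.0, 0.0, -77.0, 0.0, -7.9, 0.0, 60.0], [-103.0, 0.0, -106.0, 0.0, -10.6, 0.0, 60.0], [-124.0, 0.0, -136.0, 0.0, -13.2, 0.0, 60.0]]
```

Request:
{"name": "drive_tool", "arguments": {"series": [[-45,-2,-6,0,-2.6,0,60],[-89,-4,-16,0,-5.3,0,60],[-133,-6,-28,0,-7.9,0,60],[-175,-8,-43,0,-10.6,0,60],[-215,-10,-61,0,-13.2,0,60]], "squeeze": 30}}

```text
clock: 0.6
tcp_pos: [0.3534, -0.5453, 0.2401]
orientation: [-0.467, 1.964, -1.959]
contact_force: [0.7, 0.4, -0.5]
grip_width: 0.06
```

Request:
{"name": "drive_tool", "arguments": {"series": [[-43,-2,-11,0,-2.6,0,60],[-84,-4,-25,0,-5.3,0,60],[-124,-6,-41,0,-7.9,0,60],[-163,-8,-60,0,-10.6,0,60],[-200,-10,-81,0,-13.2,0,60]]}}

```text
clock: 1.1
tcp_pos: [0.4964, -0.3812, 0.2499]
orientation: [-0.663, 1.818, -1.813]
contact_force: [0.5, -0.5, -0.5]
grip_width: 0.0602
```

Request:
{"name": "drive_tool", "arguments": {"series": [[-40,0,-15,0,-2.6,0,60],[-78,0,-32,0,-5.3,0,60],[-115,0,-52,0,-7.9,0,60],[-150,0,-75,0,-10.6,0,60],[-183,0,-99,0,-13.2,0,60]]}}

```text
clock: 1.6
tcp_pos: [0.5728, -0.1857, 0.2499]
orientation: [-0.837, 1.665, -1.659]
contact_force: [-0.2, -0.5, 0.3]
grip_width: 0.0605
```

Request:
{"name": "drive_tool", "arguments": {"series": [[-36,0,-19,0,-2.6,0,60],[-71,0,-39,0,-5.3,0,60],[-104,0,-62,0,-7.9,0,60],[-135,0,-87,0,-10.6,0,60],[-164,0,-114,0,-13.2,0,60]]}}

```text
clock: 2.1
tcp_pos: [0.5787, 0.0155, 0.2501]
orientation: [-0.989, 1.505, -1.498]
contact_force: [1.1, 0.4, -0.3]
grip_width: 0.0597
```

Request:
{"name": "drive_tool", "arguments": {"series": [[-33,0,-22,0,-2.6,0,60],[-64,0,-45,0,-5.3,0,60],[-93,0,-70,0,-7.9,0,60],[-119,0,-98,0,-10.6,0,60],[-144,0,-126,0,-13.2,0,60]]}}

```text
clock: 2.6
tcp_pos: [0.5188, 0.1989, 0.2504]
orientation: [-1.123, 1.339, -1.332]
contact_force: [0.9, -1.0, -0.6]
grip_width: 0.0601
```

```bash
python3 - <<'E'
from plan import *
o,p0,R0=state()
print(o['joints'].round(2),p0)
g=np.array([.4095,.337,.18]);psi0=np.degrees(np.arctan2(R0[1,2],R0[0,2]));print(psi0)
W=[(p0+(g-p0)*min(1,k/4),psi0+(2.9-psi0)*min(1,k/4)) for k in range(1,6)]
print(rows(p0,R0,W,60.))
E
```

```text
[-0.01  0.32 -0.57  1.79  0.19  1.09 -0.82] [0.51878442 0.19889759 0.25044099]
-9.935209903874135
[[-29.0, 18.0, -33.0, 0.2, -3.2, -0.1, 60.0], [-59.0, 36.0, -66.0, 0.2, -6.4, -0.1, 60.0], [-88.0, 53.0, -98.0, 0.2, -9.6, -0.1, 60.0], [-117.0, 71.0, -131.0, 0.2, -12.8, -0.1, 60.0], [-117.0, 71.0, -131.0, 0.2, -12.8, -0.1, 60.0]]
```

Request:
{"name": "drive_tool", "arguments": {"series": [[-29,18,-33,0,-3.2,0,60],[-59,36,-66,0,-6.4,0,60],[-88,53,-98,0,-9.6,0,60],[-117,71,-131,0,-12.8,0,60],[-117,71,-131,0,-12.8,0,60]]}}

```text
clock: 3.1
tcp_pos: [0.4035, 0.3413, 0.1783]
orientation: [-1.241, 1.171, -1.157]
contact_force: [-0.3, -0.5, 0.2]
grip_width: 0.0601
```

```bash
python3 - <<'E'
from plan import *
f=grab('scene');cv2.imwrite('pics/s1.png',cv2.resize(f['frame'][180:300,160:300],None,fx=5,fy=5,interpolation=2))
o,p0,R0=state()
print(o['joints'].round(2),p0,np.degrees(np.arctan2(R0[1,2],R0[0,2])),R0[:,1])
g=np.array([.4095,.337,.072])
print(rows(p0,R0,[(g,2.9)],60.))
E
```

```text
[-0.26  0.38 -0.67  1.92  0.28  0.94 -1.01] [0.40645538 0.33894615 0.17900784] 3.2475750336106315 [-0.0058041   0.0022568  -0.99998061]
[[2.0, 107.0, 4.0, 0.3, 0.3, -0.1, 60.0]]
```

View pics/s1.png

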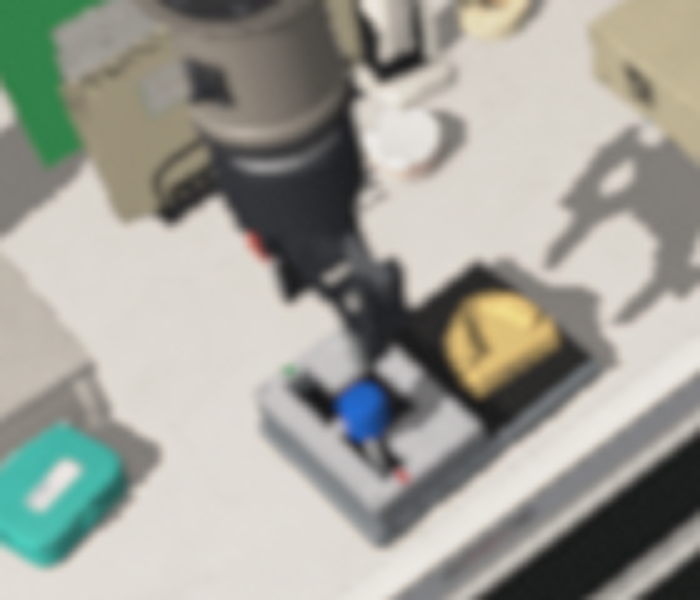

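The picture shows the jaw above the knob at about (363,408) in the crop, nothing touched, and the cast unmoved. Now I descend.

Request:
{"name": "drive_tool", "arguments": {"series": [[2,30,4,0,0,0,60],[2,55,4,0,0,0,60],[2,80,4,0,0,0,60],[2,105,4,0,0,0,60],[2,105,4,0,0,0,60]]}}

```text
clock: 3.65
tcp_pos: [0.4094, 0.3346, 0.0713]
orientation: [-1.243, 1.175, -1.166]
contact_force: [-0.2, -0.6, -0.1]
grip_width: 0.0599
```

Request:
{"name": "drive_tool", "arguments": {"series": [[0,0,0,0,0,0,40],[0,0,0,0,0,0,30],[0,0,0,0,0,0,20],[0,0,0,0,0,0,15],[0,0,0,0,0,0,15]], "squeeze": 30}}

```text
clock: 4.15
tcp_pos: [0.4103, 0.3351, 0.0725]
orientation: [-1.241, 1.174, -1.166]
contact_force: [-0.9, -1.3, 6.8]
grip_width: 0.025
```

```bash
python3 - <<'E'
from plan import *
f=grab('scene');cv2.imwrite('pics/s2.png',cv2.resize(f['frame'][200:300,190:300],None,fx=6,fy=6,interpolation=2))
o,p0,R0=state()
print(o['grip_width'],o['contact_force'],p0,np.degrees(np.arctan2(R0[1,2],R0[0,2])),R0[:,1])
E
```

```text
0.025118716940447428 [-0.06986131 -0.38802685  6.31268323] [0.41030163 0.33516928 0.07248903] 3.116417025498248 [-7.65576585e-03 -7.67285187e-04 -9.99970400e-01]
```

View pics/s2.png

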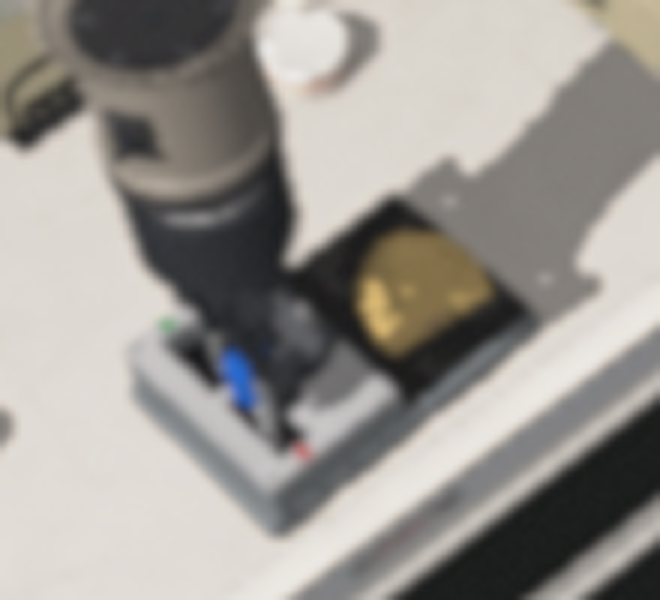

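The picture shows the jaws closed on the blue knob (opening 25 mm), which is still in the near slot. Tool z now runs along the gate's x and tool x along its −y, so I move along the gate step by step.

Request:
{"name": "drive_tool", "arguments": {"series": [[0,0,4,0,0,0,15],[0,0,8,0,0,0,15],[0,0,12,0,0,0,15],[0,0,12,0,0,0,15]]}}

```text
clock: 4.6
tcp_pos: [0.4234, 0.336, 0.0726]
orientation: [-1.239, 1.175, -1.166]
contact_force: [1.3, 0.5, 1.3]
grip_width: 0.025
```

Request:
{"name": "drive_tool", "arguments": {"series": [[5,0,0,0,0,0,15],[10,0,0,0,0,0,15],[15,0,0,0,0,0,15],[15,0,0,0,0,0,15]]}}

```text
clock: 5.0
tcp_pos: [0.4243, 0.3198, 0.0726]
orientation: [-1.239, 1.175, -1.168]
contact_force: [-0.4, -1.4, 0.6]
grip_width: 0.025
```

Request:
{"name": "drive_tool", "arguments": {"series": [[5,0,0,0,0,0,15],[10,0,0,0,0,0,15],[14,0,0,0,0,0,15],[14,0,0,0,0,0,15]]}}

```text
clock: 5.4
tcp_pos: [0.4252, 0.3049, 0.0726]
orientation: [-1.24, 1.175, -1.169]
contact_force: [-0.5, 0.2, 0.8]
grip_width: 0.025
```

```bash
cat > loc.py <<'E'
from plan import *
import sys
o,p0,R0=state();th=.0507;t=np.array([.43944,.27822])
d=p0[:2]-t;c,s=np.cos(th),np.sin(th)
print('tcp local',(1000*np.array([c*d[0]+s*d[1],-s*d[0]+c*d[1]])).round(1),'F',np.array(o['contact_force']).round(1),'w',round(o['grip_width'],4),'t',o['clock'])
if len(sys.argv)>1:
    f=grab('scene');cv2.imwrite(f'pics/{sys.argv[1]}.png',cv2.resize(f['frame'][200:300,190:300],None,fx=6,fy=6,interpolation=2))
    f=grab('top');cv2.imwrite(f'pics/{sys.argv[1]}t.png',cv2.resize(f['frame'][160:235,150:260],None,fx=7,fy=7,interpolation=2))
E
python3 loc.py m1
```

```text
tcp local [-12.9  27.3] F [-0.5  0.2  0.8] w 0.025 t 5.4
```

View pics/m1.png

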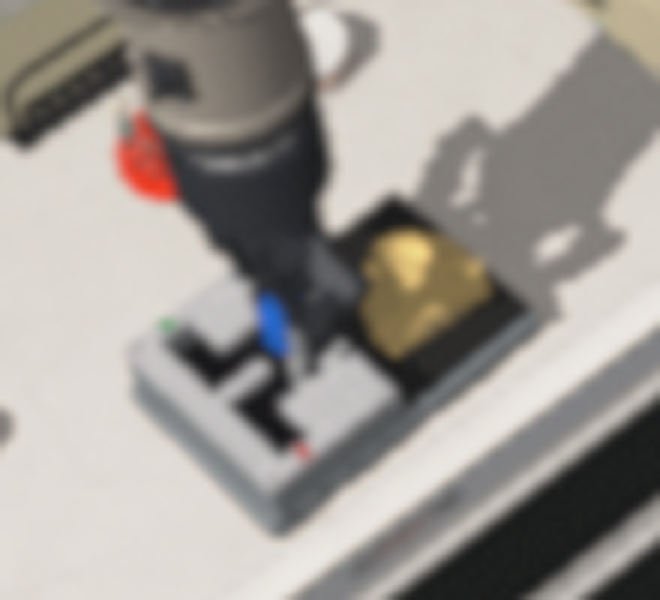

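The picture shows the knob in the middle slot with no wall force. Now I go along the middle slot.

Request:
{"name": "drive_tool", "arguments": {"series": [[0,0,5,0,0,0,15],[0,0,10,0,0,0,15],[0,0,14,0,0,0,15],[0,0,14,0,0,0,15]]}}

```text
clock: 5.9
tcp_pos: [0.4402, 0.3061, 0.0726]
orientation: [-1.239, 1.175, -1.169]
contact_force: [1.6, 0.0, 2.0]
grip_width: 0.0249
```

Request:
{"name": "drive_tool", "arguments": {"series": [[0,0,5,0,0,0,15],[0,0,10,0,0,0,15],[0,0,13,0,0,0,15],[0,0,13,0,0,0,15]]}}

```text
clock: 6.3
tcp_pos: [0.454, 0.3069, 0.0726]
orientation: [-1.237, 1.175, -1.17]
contact_force: [1.4, 0.9, 1.7]
grip_width: 0.0252
```

```bash
python3 loc.py
```

```text
tcp local [16. 28.] F [1.4 0.9 1.7] w 0.0252 t 6.3
```

Request:
{"name": "drive_tool", "arguments": {"series": [[-5,0,-1,0,0,0,15],[-10,0,-1,0,0,0,15],[-15,0,-1,0,0,0,15],[-15,0,-1,0,0,0,15]]}}

```text
clock: 6.7
tcp_pos: [0.452, 0.3232, 0.0726]
orientation: [-1.237, 1.174, -1.168]
contact_force: [0.5, 0.9, 1.7]
grip_width: 0.0248
```

Request:
{"name": "drive_tool", "arguments": {"series": [[-5,0,0,0,0,0,15],[-10,0,0,0,0,0,15],[-15,0,0,0,0,0,15],[-15,0,0,0,0,0,15]]}}

```text
clock: 7.1
tcp_pos: [0.4508, 0.3393, 0.0726]
orientation: [-1.237, 1.174, -1.166]
contact_force: [-0.2, 0.9, -0.2]
grip_width: 0.025
```

```bash
python3 loc.py m2
```

```text
tcp local [14.5 60.5] F [-0.2  0.9 -0.2] w 0.025 t 7.1
```

View pics/m2.png

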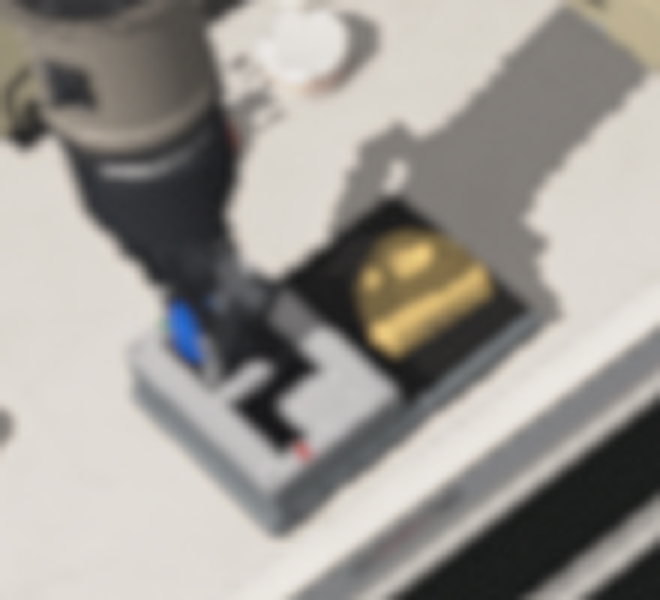

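The knob is in the far slot's near corner, with no contact. Now I go along the far slot to its end.

Request:
{"name": "drive_tool", "arguments": {"series": [[1,0,5,0,0,0,15],[2,0,10,0,0,0,15],[2,0,15,0,0,0,15],[2,0,20,0,0,0,15],[2,0,20,0,0,0,15]]}}

```text
clock: 7.7
tcp_pos: [0.4723, 0.3379, 0.0726]
orientation: [-1.235, 1.175, -1.168]
contact_force: [0.3, -0.1, 1.9]
grip_width: 0.0251
```

Request:
{"name": "drive_tool", "arguments": {"series": [[0,0,2,0,0,0,15],[0,0,4,0,0,0,15],[0,0,4,0,0,0,15]]}}

```text
clock: 8.0
tcp_pos: [0.4766, 0.3381, 0.0726]
orientation: [-1.235, 1.175, -1.168]
contact_force: [0.2, 0.5, 2.3]
grip_width: 0.0249
```

```bash
python3 loc.py
```

```text
tcp local [40.2 57.9] F [0.2 0.5 2.3] w 0.0249 t 8.0
```

Estimated at 40 with no end contact yet, so I creep on until the stop is felt.

Request:
{"name": "drive_tool", "arguments": {"series": [[0,0,1,0,0,0,15],[0,0,2,0,0,0,15],[0,0,2,0,0,0,15]]}}

```text
clock: 8.3
tcp_pos: [0.4787, 0.3382, 0.0726]
orientation: [-1.235, 1.175, -1.168]
contact_force: [-0.2, 1.1, 2.7]
grip_width: 0.0251
```

Request:
{"name": "drive_tool", "arguments": {"series": [[0,0,1,0,0,0,15],[0,0,1,0,0,0,15]]}}

```text
clock: 8.5
tcp_pos: [0.4798, 0.3382, 0.0725]
orientation: [-1.235, 1.175, -1.168]
contact_force: [-0.7, 0.4, 2.2]
grip_width: 0.0248
```

```bash
python3 loc.py
```

```text
tcp local [43.3 57.9] F [-0.7  0.4  2.2] w 0.0248 t 8.5
```

Request:
{"name": "drive_tool", "arguments": {"series": [[0,0,1,0,0,0,15],[0,0,1,0,0,0,15]]}}

```text
clock: 8.7
tcp_pos: [0.4809, 0.3383, 0.0726]
orientation: [-1.235, 1.175, -1.168]
contact_force: [-0.7, 0.6, 2.3]
grip_width: 0.025
```

Request:
{"name": "drive_tool", "arguments": {"series": [[0,0,1,0,0,0,15],[0,0,1,0,0,0,15]]}}

```text
clock: 8.9
tcp_pos: [0.4821, 0.3384, 0.0726]
orientation: [-1.234, 1.175, -1.168]
contact_force: [-0.7, 0.7, 3.7]
grip_width: 0.0249
```

```bash
python3 loc.py m3
```

```text
tcp local [45.7 57.9] F [-0.7  0.7  3.7] w 0.0249 t 8.9
```

View pics/m3.png

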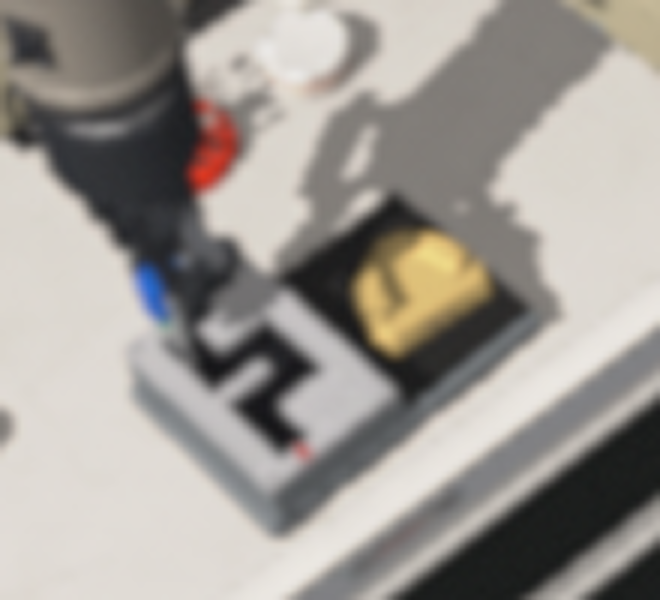

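Request:
{"name": "drive_tool", "arguments": {"series": [[0,0,1,0,0,0,15],[0,0,1,0,0,0,15]]}}

```text
clock: 9.2
tcp_pos: [0.4827, 0.3384, 0.0726]
orientation: [-1.235, 1.175, -1.168]
contact_force: [-1.5, 0.6, 4.5]
grip_width: 0.0251
```

Request:
{"name": "drive_tool", "arguments": {"series": [[0,0,1,0,0,0,15],[0,0,1,0,0,0,15]]}}

```text
clock: 9.4
tcp_pos: [0.4828, 0.3384, 0.0725]
orientation: [-1.237, 1.175, -1.167]
contact_force: [-4.4, -0.6, 5.6]
grip_width: 0.0251
```

```bash
python3 loc.py
```

```text
tcp local [46.3 58. ] F [-4.4 -0.6  5.6] w 0.0251 t 9.4
```

The stop is felt: 4.4 N against, and the TCP no longer advances. Now I release and rise.

Request:
{"name": "drive_tool", "arguments": {"series": [[0,0,0,0,0,0,60],[0,0,0,0,0,0,60],[0,0,0,0,0,0,60],[0,0,0,0,0,0,60]]}}

```text
clock: 9.8
tcp_pos: [0.4831, 0.3382, 0.0724]
orientation: [-1.237, 1.176, -1.168]
contact_force: [-1.4, 0.7, 0.1]
grip_width: 0.0601
```

Request:
{"name": "drive_tool", "arguments": {"series": [[0,-25,0,0,0,0,60],[0,-50,0,0,0,0,60],[0,-90,0,0,0,0,60],[0,-130,0,0,0,0,60],[0,-150,0,0,0,0,60]]}}

```text
clock: 10.3
tcp_pos: [0.485, 0.3392, 0.226]
orientation: [-1.232, 1.174, -1.168]
contact_force: [0.2, 0.7, -0.1]
grip_width: 0.0598
```

Request:
{"name": "drive_tool", "arguments": {"series": [[45,0,0,0,0,0,60],[90,0,0,0,0,0,60],[135,0,0,0,0,0,60],[180,0,0,0,0,0,60],[180,0,0,0,0,0,60]]}}

```text
clock: 10.8
tcp_pos: [0.4951, 0.1515, 0.2248]
orientation: [-1.231, 1.18, -1.178]
contact_force: [-0.1, 0.7, -0.6]
grip_width: 0.06
```

```bash
python3 loc.py m4; python3 - <<'E'
from h import *
for n in('scene','top'):
    f=grab(n);hsv=cv2.cvtColor(f['frame'],cv2.COLOR_BGR2HSV);m=cv2.inRange(hsv,(105,150,60),(130,255,255));k,l,s,c=cv2.connectedComponentsWithStats(m)
    for i in range(1,k):
        if 20<s[i,4]<150:
            p=onz(f,c[i],.09)
            d=p[:2]-[.43944,.27822];q=np.array([d[0]+.0507*d[1],d[1]-.0507*d[0]])*1000
            print(n,c[i].round(1),s[i,4],p.round(4),'loc',q.round(1))
E
```

```text
tcp local [  49.2 -129.3] F [-0.1  0.7 -0.6] w 0.06 t 10.8
scene [371.5 168.5] 49 [ 0.3996 -0.2419  0.09  ] loc [ -66.2 -518.1]
scene [216.8 247.6] 45 [0.4821 0.3424 0.09  ] loc [46.  62.1]
scene [ 27.3 263.9] 26 [0.8117 0.7827 0.09  ] loc [397.8 485.6]
scene [ 40.1 396.5] 46 [0.4031 0.8915 0.09  ] loc [ -5.3 615.1]
top [14.8 79. ] 36 [0.7826 0.8081 0.09  ] loc [370.  512.4]
top [399.8 115. ] 22 [ 0.6444 -0.2702  0.09  ] loc [ 177.1 -558.8]
top [178.3 179.2] 54 [0.4828 0.3417 0.09  ] loc [46.5 61.3]
top [394.1 203.6] 77 [ 0.3995 -0.2437  0.09  ] loc [ -66.4 -519.9]
```

View pics/m4.png

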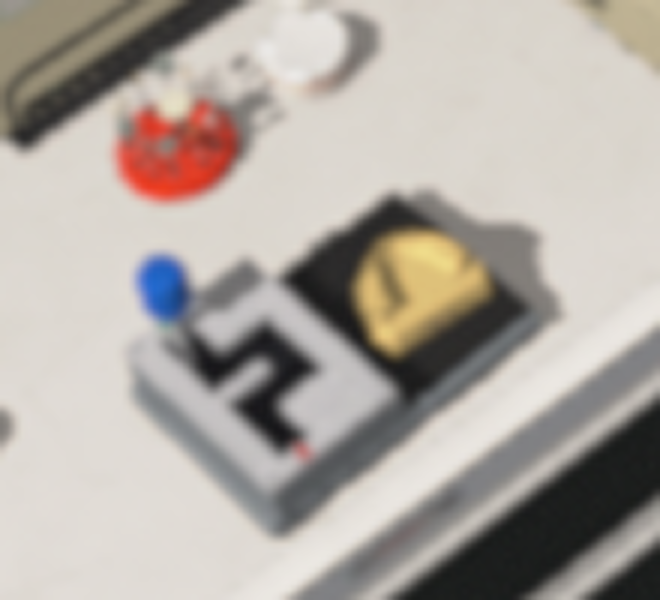

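View pics/m4t.png

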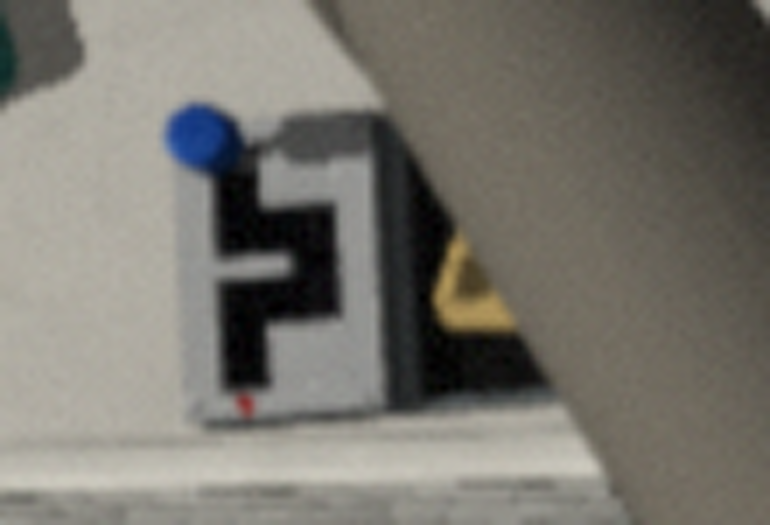

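The knob now stands at local (46, 62), against the far stop, and the cast looks unmoved. One last check of the cast and the white knob against the first picture, then I hand in.

```bash
python3 - <<'E'
from h import *
import pickle
f=grab('scene');b=pickle.load(open('scene0.pkl','rb'))
for nm,lo,hi,x0,x1,y0,y1 in(('white knob',(105,150,60),(130,255,255),350,400,150,190),('cast',(12,90,100),(30,255,255),240,285,230,270)):
    for g in(b,f):
        m=cv2.inRange(cv2.cvtColor(g['frame'][y0:y1,x0:x1],cv2.COLOR_BGR2HSV),lo,hi);M=cv2.moments(m,True);print(nm,M['m10']/M['m00']+x0,M['m01']/M['m00']+y0,M['m00'])
print(np.abs(r.get_obs()['qvel']).max(), r.hand_in())
E
```

```text
white knob 371.53061224489795 168.46938775510205 49.0
white knob 371.6041666666667 168.41666666666666 48.0
cast 258.8117283950617 247.32407407407408 324.0
cast 258.7121212121212 247.42121212121214 330.0
the job is handed in; nothing more can be done
0.008913041660024467 None
```

I guided the blue knob on the yellow-cast vibrator from the near slot through the middle slot to the far end of the far slot, then let go. The job was handed in at about 11 s on the robot's clock.

- **End position:** I pushed on until the stop was felt, at 4.4 N with no further advance. After release, both cameras put the knob at gate position (46, 61–62) mm, at or just past the green-dot end (40, 60).
- **Other things in the scene:** the yellow cast and the knob of the white-cast vibrator are each within about 0.1 pixel of where they started in the scene view.
- **Robot at hand-in:** gripper open, fingertips about 0.22 m above the counter, clear of everything and at rest.
- **Small disagreement:** my gate fit came out about 2% large, with errors up to 4 mm at the far end. I therefore judged the end of the slot by the stop I felt, not by the fitted position.

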